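# Make up two dental cases in their pans

### The job

Make up the two cases. Yellow pan: both buff stone casts go in the large compartment and the clear-lidded crown box in the small one. Blue pan: the white cast goes in the large compartment and the red retainer case in the small one; set everything down flat on the pan floor, right way up and without dropping it, nothing on top of anything else, and leave the green cast, the jar and the bur block where they stand.

Things in the scene. Friction and masses are not known exactly. Their poses are not given: they have to be found in the camera images.
- upper_cast: buff (sandy yellow) dental stone cast of an upper jaw, with a filled palate (plinth closed all over). 50 mm long (x), 58 mm over its flat parallel flanks (y), 30 mm high: plinth 16 mm high, arch of teeth on it set 2 to 3 mm in from the flanks; rounded front with front teeth at -x; 0.12 kg. Grip across the flanks (along y). Origin: centre of underside; z up, out of the teeth.
- lower_cast: buff (sandy yellow) stone cast of a lower jaw: horseshoe plinth with a 24 mm gap between its legs, open to the back (+x). 50 mm long (x), 58 mm over its flat parallel flanks (y), 30 mm high: plinth 16 mm high, arch of teeth on it set 2 to 3 mm in from the flanks; rounded front with front teeth at -x; 0.12 kg. Grip across the flanks (along y). Origin: centre of underside; z up, out of the teeth.
- white_cast: white plaster cast of an upper jaw, with a filled palate. 50 mm long (x), 58 mm over its flat parallel flanks (y), 30 mm high: plinth 16 mm high, arch of teeth on it set 2 to 3 mm in from the flanks; rounded front with front teeth at -x; 0.12 kg. Grip across the flanks (along y). Origin: centre of underside; z up, out of the teeth.
- crown_box: small closed crown box, white base and clear lid with a crown inside, 46 by 46 mm and 24 mm high, square with flat sides, about 0.03 kg; latch at -x and hinge at +x stand out 2 to 3 mm, so grip it along y. Origin: centre of its underside; z up, out of the lid.
- retainer_case: closed red retainer case, 58 mm long (x) by 62 mm over its flat parallel flanks (y), 26 mm high, rounded front at -x (latch) and hinge at +x that stand out up to 3 mm, about 0.045 kg. Grip it along y. Origin: centre of its underside; z up, out of the vented lid.
- yellow_pan: yellow case pan, does not shift. Outside 232 (x) by 150 mm (y), 45 high; walls and floor 3 mm. A partition 30 mm high at x +29 to +32 mm parts the large compartment (x -113 to +29, y +-72 mm) from the small one (x +32 to +113, y +-72). At the small one's end a ticket plate 84 mm wide leans outward from the wall (+x), to 85 mm high. Origin: centre of underside; z up.
- blue_pan: blue case pan, does not shift. Outside 232 (x) by 150 mm (y), 45 high; walls and floor 3 mm. A partition 30 mm high at x +29 to +32 mm parts the large compartment (x -113 to +29, y +-72 mm) from the small one (x +32 to +113, y +-72). At the small one's end a ticket plate 84 mm wide leans outward from the wall (+x), to 85 mm high. Origin: centre of underside; z up.
- green_cast: green stone cast of another case, the same shape and size as the white one; it stays where it stands. Origin: centre of its underside.
- bur_block: round aluminium bur block, 50 mm across, 25 mm high, with burs standing in it to 47 mm; it stays where it stands. Origin: centre of its underside.
- jar: closed round glass jar with a white lid, 58 mm across, 62 mm high; it stays where it stands. Origin: centre of its underside.
There are look-alikes about, which are no part of the job. What is shaped like the white_cast but purple is not meant.

How it is judged:
By the outcome, as a careful person would: the job done as asked, in the order asked, and still so for the second after the job is handed in, with the robot touching nothing.
It also fails if it takes over 112 s, if anything falls off the work surface, if the arm or the gripper's body presses on something with over 40 N, if the wrist force passes 120 N, or if a joint passes its speed limit or range.

### The arm

A 6-joint arm with a two-finger parallel gripper is mounted at the origin on the work surface. World frame = base frame: x ahead of the robot, y to its left, z up, the work surface at z = 0. Lengths are in mm, angles in rad, forces in N, time in s.
With the tool pointing down it reaches from about 275 to 1000 mm from the base axis. Payload 8.4 kg.
Tool frame: the origin (TCP) lies on the centre line of the jaws, within the pads' length; the fingertips stand 25 mm ahead of it and the grasp point (between the pads) lies 6 mm ahead of it; z points along the fingers, y is the line along which they close (so a half turn about z gives the same grasp; the last joint's range is limited). The gripper opens to 85 mm and grips with 20 to 120 N. Pads are 22 mm wide; open, the fingers measure 114 mm over their backs; the gripper's body (76 mm by 85 mm) begins 54 mm behind the grasp point. The pads swing forward as they close: fully open they stand 13 mm farther back than shut.
Start: joints at [1.298, 0.353, 1.633, -0, 1.155, -0.002], TCP at [167.187, 602.226, 256.281] pointing down, gripper open.
Joint ranges: [-2.63, 2.63], [-0.92, 2.1], [0.06, 2.66], [-1.3, 4.44], [0, 2.69], [-3.02, 3.02]. Speed limits (rad/s): [2.22, 2.22, 2.79, 3.14, 3.14, 3.14].

### API

Orientations are given as [roll, pitch, yaw] about the fixed x, y, z axes, in that order (R = Rz(yaw) Ry(pitch) Rx(roll)).
In Python, from rig import r gives the robot as it stands.
- The arm moves only by the shell command python3 -m jog 'ROWS' [FORCE]. ROWS is JSON, a list of rows, each a list of 3 entries, a list of its own where there are three numbers: the turn, a rotation vector about the tool's x, y, z in rad, then the shift along the tool's x, y, z in m, then the opening, from -1 (shut) to 1 (fully open). In form: [[[rx, ry, rz], [x, y, z], gripper], ...]. A call has 1 to 12 rows; each row shifts and turns the commanded pose from where the row before left it, along the tool's axes as they then stand; what a row does not reach is not made up. A row lasts 1/10 s, in which the tool goes at most 50 mm and 8.59 degrees, less where a joint would pass 70% of its speed; a pose out of reach is approached as far as the arm can. A call with a gripper value outside its range is refused whole. The fingers move at their own pace and stop on an object; FORCE is the grip in N (left out, the last holds). Time passes only in rows, so rows that do not move let the fingers close. It gives the time, the measured TCP pose, the force, the opening and the grip force at its end, in the units of the state.
- r.sense(): the state, without advancing time (a new reading comes with each control period).
- r.grab_frame(name): name is "scene" or "top"; returns the picture (384x512x3 uint8, red, green, blue); there is no depth.
- r.camera_params(name): a dict with "fx", "fy", "cx", "cy" (pixels), "rvec" (rotation vector, rad) and "tvec" (3), from world to camera coordinates, as OpenCV has them. Camera axes: x right, y down, z forward; pixel columns grow to the right and rows downward; lengths in mm; the calibration is good to about 2 mm. A picture is of the moment at which its call begins. camera_params takes no time and is no camera call.
- r.sign_off(): hands the job in; it is judged then, once.
The state is a dict: "clock": time; "qpos": joint angles; "qvel": joint speeds; "joint_efforts": joint torques, N m; "eef_pos": TCP position; "tcp_rot": TCP orientation; "contact_force": force on the tool from outside, world axes, zero at the start; "wrist_torque": the same for the moment, N m; "opening": opening from 0.0 (shut) to 1.0 (fully open); "grasp_force": force on a finger pad.
Only numpy, scipy, OpenCV 4.12 (cv2) and the standard library are available. Lean on these libraries where they do the work, as an engineer would, in place of code of your own. Each camera call takes 0.05 s, during which the arm holds its last target. There are 200 camera calls.

## Working session

There is one attempt and no reset: what is moved stays moved. The work goes in short steps, Python scripts to look and compute and a shell command to move; the robot and the scene stay as the last step left them, time stands still between calls to the robot, and variables do not carry over. Pictures are saved under pics/ and viewed, at most 14 in all, crops included, and the job is handed in when it is done.

```bash
ls; mkdir -p pics; python3 - <<'E'
from rig import r
import cv2
for n in("scene","top"):
    f=r.grab_frame(n); cv2.imwrite(f"pics/{n}0.png",cv2.resize(f[:,:,::-1],(800,600),interpolation=cv2.INTER_CUBIC)); cv2.imwrite(f"pics/{n}0_raw.png",f[:,:,::-1])
    print(n,r.camera_params(n))
print(r.sense())
E
```

```text
pics
scene {'fx': 403.2741222315576, 'fy': 403.2741222315576, 'cx': 255.53826433019427, 'cy': 190.35192309468053, 'rvec': array([ 2.1054477 ,  1.25999224, -0.51608403]), 'tvec': array([-260.62066319, -311.30595087, 1422.19241756])}
top {'fx': 474.8181551266315, 'fy': 474.8181551266315, 'cx': 258.89599336967626, 'cy': 197.0169155103696, 'rvec': array([ 2.14488545, -2.20376355,  0.05247523]), 'tvec': array([  24.57872087,  557.98945341, 1148.57729679])}
{'clock': 0.1, 'qpos': array([ 1.29759407e+00,  3.53616692e-01,  1.63408092e+00, -8.62749634e-07,
        1.15519880e+00, -2.40596685e-03]), 'qvel': array([ 6.94848363e-04, -1.80508971e-03, -3.17736450e-03, -9.66602096e-05,
       -7.29426554e-05,  7.26352969e-04]), 'joint_efforts': array([-5.01152790e-04, -6.06360698e+01, -3.42824364e+01,  1.16520289e-05,
        3.96339688e-03, -3.72399575e-05]), 'eef_pos': array([167.08010356, 601.82854023, 255.60407161]), 'tcp_rot': array([-3.14028890e+00, -2.34792939e-06,  2.87079671e+00]), 'contact_force': array([-0.08262579,  0.1160394 ,  0.4501202 ]), 'wrist_torque': array([-0.01725677, -0.03006429, -0.04308079]), 'grasp_force': 0.0, 'opening': 1.0026245567311376}
```

View pics/top0.png

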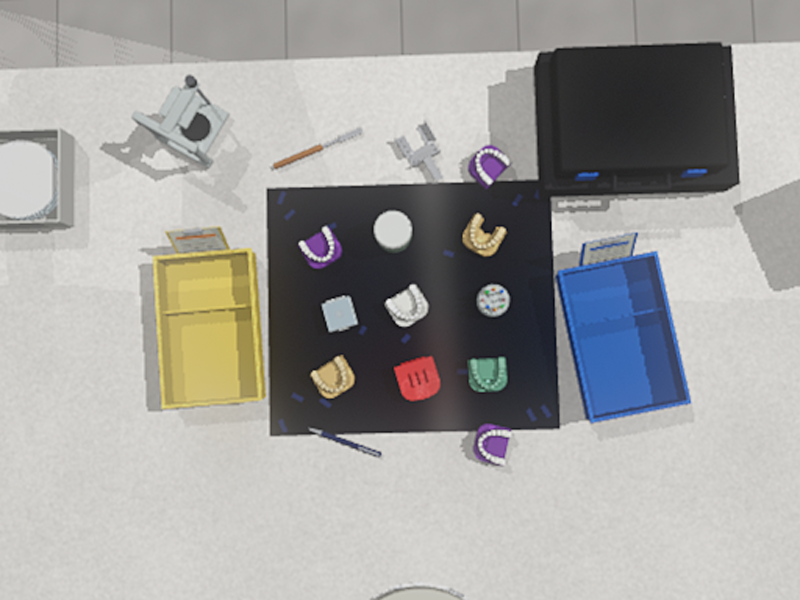

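View pics/scene0.png

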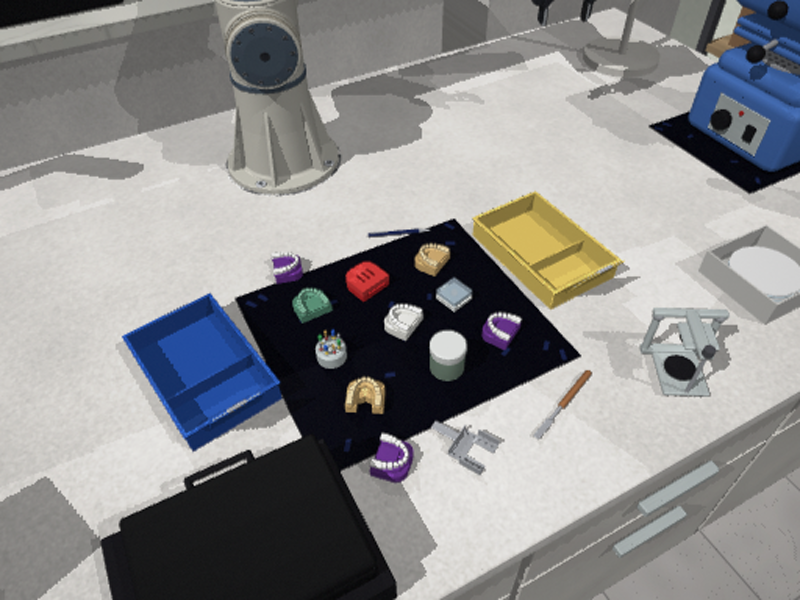

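The top view shows everything: yellow pan on the left, blue on the right, and the base at the bottom. I'll enlarge the five targets, warped to the z=16 plane in world coordinates.

```bash
cat > h.py <<'E'
import numpy as np, cv2
from rig import r
class C:
    def __init__(s,n):
        p=r.camera_params(n); s.K=np.array([[p['fx'],0,p['cx']],[0,p['fy'],p['cy']],[0,0,1.]]); s.rv=p['rvec']; s.t=p['tvec']; s.R=cv2.Rodrigues(s.rv)[0]
    def proj(s,P): return cv2.projectPoints(np.float64(P).reshape(-1,1,3),s.rv,s.t,s.K,None)[0].reshape(-1,2)
    def back(s,uv,z):
        uv=np.atleast_2d(uv); d=np.c_[uv,np.ones(len(uv))]@np.linalg.inv(s.K).T@s.R; o=-s.R.T@s.t
        return (o+d*((z-o[2])/d[:,2])[:,None])[:,:2]
    def rect(s,img,c,z,half=50,k=5):
        # image up=+x, left=+y ; centre c
        n=2*half*k
        corners=np.float32([[c[0]+half,c[1]+half,z],[c[0]+half,c[1]-half,z],[c[0]-half,c[1]-half,z],[c[0]-half,c[1]+half,z]])
        H=cv2.getPerspectiveTransform(np.float32([[0,0],[n,0],[n,n],[0,n]]),np.float32(s.proj(corners)))
        return cv2.warpPerspective(img,H,(n,n),flags=cv2.INTER_CUBIC|cv2.WARP_INVERSE_MAP)
E
python3 - <<'E'
from h import *
c=C("top"); img=cv2.imread("pics/top0_raw.png")
print("cam",-c.R.T@c.t)
px=dict(lower=(484,236),upper=(333,377),white=(407,306),crown=(339,313),ret=(417,379),green=(488,374))
T=[]
for n,p in px.items():
    w=np.round(c.back(np.array(p)*0.64,16)[0]); print(n,w)
    t=cv2.resize(c.rect(img,w,16),(266,266))
    for i in range(0,101,10):
        q=int(i*2.66); cv2.line(t,(q,0),(q,8 if i!=50 else 20),(0,255,0),1); cv2.line(t,(0,q),(8 if i!=50 else 20,q),(0,255,0),1)
    cv2.putText(t,n,(20,260),0,.5,(0,255,255),1); T.append(t)
cv2.imwrite("pics/m1.png",np.vstack([np.hstack(T[:3]),np.hstack(T[3:])]))
print("yellow",c.back(np.array([(155,257),(253,250),(264,398),(162,407)])*.64,45).round())
print("blue",c.back(np.array([(559,269),(656,254),(689,402),(590,420)])*.64,45).round())
print("jar/bur",c.back(np.array([(393,228)])*.64,62).round(),c.back(np.array([(493,300)])*.64,30).round())
E
```

```text
cam [ 475.53589148  -15.66429303 1185.24528946]
lower [ 669. -120.]
upper [453. 125.]
white [562.   6.]
crown [553. 113.]
ret [446.  -7.]
green [ 451. -118.]
yellow [[647. 396.]
 [654. 242.]
 [424. 228.]
 [414. 386.]]
blue [[ 610. -230.]
 [ 629. -380.]
 [ 402. -418.]
 [ 378. -268.]]
jar/bur [[678.  23.]] [[ 566. -129.]]
```

View pics/m1.png

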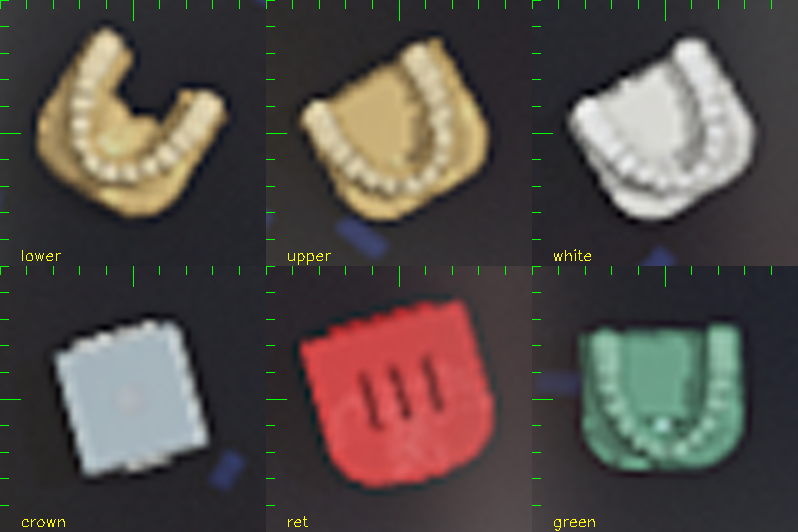

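Fronts point downwards in the tiles, so local +x is up: lower is yawed about -30°, upper and white about +28°, and crown and retainer about +14°. I'll refine these with a silhouette fit.

```bash
cat > fit.py <<'E'
from h import *
from scipy.optimize import minimize
def outline(L,W,rad):
    p=[(L/2,W/2),(L/2,-W/2)]
    for a in np.linspace(0,np.pi/2,8): p.append((-L/2+rad-rad*np.sin(a),-W/2+rad-rad*np.cos(a)))
    for a in np.linspace(np.pi/2,0,8): p.append((-L/2+rad-rad*np.sin(a), W/2-rad+rad*np.cos(a)))
    return np.array(p)
def model(kind,x,y,th,rad):
    if kind=='cast': S=[(outline(50,58,rad),0),(outline(50,58,rad),16),(outline(45,53,rad),30)]
    elif kind=='crown': S=[(outline(49,46,0.1),0),(outline(49,46,.1),24)]
    else: S=[(outline(60,62,rad),0),(outline(60,62,rad),26)]
    R=np.array([[np.cos(th),-np.sin(th)],[np.sin(th),np.cos(th)]])
    return np.vstack([np.c_[o@R.T+[x,y],np.full(len(o),z)] for o,z in S])
def fit(cams,masks,kind,x0):
    S=4
    def ras(h): 
        m=np.zeros((384*S,512*S),np.uint8); cv2.fillConvexPoly(m,np.round(h*S+S/2-.5).astype(np.int32),1); return m
    hm=[]
    for m in masks:
        n,l,st,ce=cv2.connectedComponentsWithStats(m); i=1+np.argmax(st[1:,4])
        big=cv2.resize((l==i).astype(np.float32),None,fx=S,fy=S,interpolation=cv2.INTER_LINEAR)>.5
        ys,xs=np.nonzero(big); h=cv2.convexHull(np.c_[xs,ys].astype(np.int32)); b=np.zeros((384*S,512*S),np.uint8); cv2.fillConvexPoly(b,h,1); hm.append(b)
    def cost(p):
        t=0; M=model(kind,p[0],p[1],p[2]/40,np.clip(p[3],1,28))
        for c,b in zip(cams,hm):
            q=cv2.convexHull(c.proj(M).astype(np.float32))[:,0]; a=ras(q); t+=np.count_nonzero(a!=b)/b.sum()
        return t/len(cams)
    best=None
    for d in (0,):
        x=np.array([x0[0],x0[1],x0[2]*40,18.]); sim=np.vstack([x]+[x+np.eye(4)[i]*[6,6,6,4][i] for i in range(4)])
        o=minimize(cost,x,method='Nelder-Mead',options=dict(initial_simplex=sim,xatol=.05,fatol=1e-4,maxiter=150))
        o=minimize(cost,o.x,method='Nelder-Mead',options=dict(xatol=.05,fatol=1e-4,maxiter=150,initial_simplex=o.x+np.vstack([np.zeros(4),np.eye(4)*3])))
    return o.x[0],o.x[1],o.x[2]/40,o.x[3],o.fun
def mask(c,img,w,half=48):
    m=np.zeros(img.shape[:2],np.uint8)
    roi=m.copy(); cv2.circle(roi,tuple(int(v) for v in c.proj([w[0],w[1],12])[0]),int(half*.42),1,-1)
    hsv=cv2.cvtColor(img,cv2.COLOR_BGR2HSV)
    b,g,rr=[img[:,:,i].astype(int) for i in range(3)]
    return ((np.maximum(g,rr)>85).astype(np.uint8))*roi
E
python3 - <<'E'
from fit import *
it=cv2.imread("pics/top0_raw.png"); ct=C("top"); cs=C("scene"); is_=cv2.imread("pics/scene0_raw.png")
I=dict(lower=('cast',669,-120,-.5),upper=('cast',453,125,.5),white=('cast',562,6,.5),crown=('crown',553,113,.24),ret=('ret',446,-7,.24),green=('cast',451,-118,0))
big=cv2.resize(it,None,fx=3,fy=3,interpolation=cv2.INTER_CUBIC); bs=cv2.resize(is_,None,fx=3,fy=3,interpolation=cv2.INTER_CUBIC)
def draw(P,b,c,col=(255,0,255)):
    cv2.polylines(b,[np.round(c.proj(P)*3+1).astype(np.int32)],True,col,1)
for n,(k,*x0) in I.items():
    p=fit([ct],[mask(ct,it,x0)],k,x0)
    print(n,np.round(p,3))
    M=model(k,*p[:3],np.clip(p[3],1,28)); 
    for b,c in((big,ct),(bs,cs)): draw(np.r_[cv2.convexHull(c.proj(M).astype(np.float32))[:,0]*0,] if 0 else M[cv2.convexHull(c.proj(M).astype(np.float32),returnPoints=False)[:,0]],b,c)
for X,Y,a in((535,313,np.deg2rad(3)),(505,-324,np.deg2rad(9.4))):
    for z in(45,):
        P=np.array([(116,75),(-116,75),(-116,-75),(116,-75)]); R=np.array([[np.cos(a),-np.sin(a)],[np.sin(a),np.cos(a)]])
        for b,c in((big,ct),(bs,cs)): draw(np.c_[P@R.T+[X,Y],np.full(4,45)],b,c,(0,255,0)); draw(np.c_[np.array([(29,72),(29,-72)])@R.T+[X,Y],[30,30]],b,c,(0,255,0))
cv2.imwrite("pics/f_top.png",cv2.resize(big[350:830,250:1370],(800,343),interpolation=cv2.INTER_AREA))
cv2.imwrite("pics/f_sc.png",bs[350:950,200:1250][:, :][::1,::1])
a=cv2.resize(bs[350:900,220:1220],(800,440),interpolation=cv2.INTER_AREA); cv2.imwrite("pics/f_sc.png",a)
E
```

```text
lower [ 6.71927e+02 -1.17815e+02 -5.09000e-01  1.33620e+01  1.00000e-01]
upper [4.52246e+02 1.26514e+02 5.19000e-01 1.25850e+01 9.20000e-02]
white [5.62558e+02 5.66900e+00 5.37000e-01 1.37900e+01 1.12000e-01]
crown [5.53464e+02 1.13940e+02 2.35000e-01 2.08390e+01 7.70000e-02]
ret [ 4.47811e+02 -8.56000e+00  2.66000e-01  1.57430e+01  9.50000e-02]
green [ 4.52038e+02 -1.17008e+02  4.80000e-02  1.20070e+01  7.10000e-02]
```

View pics/f_top.png

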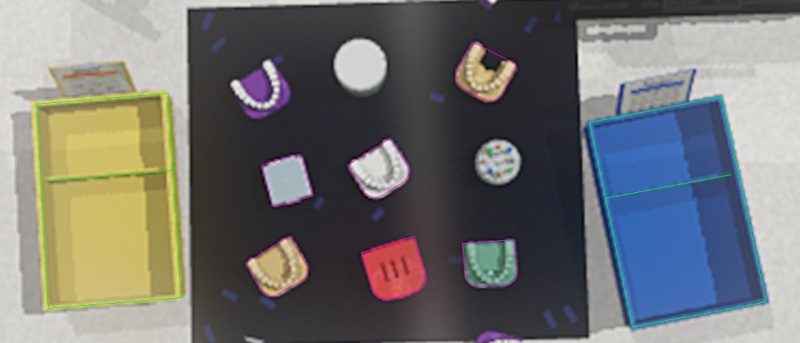

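View pics/f_sc.png

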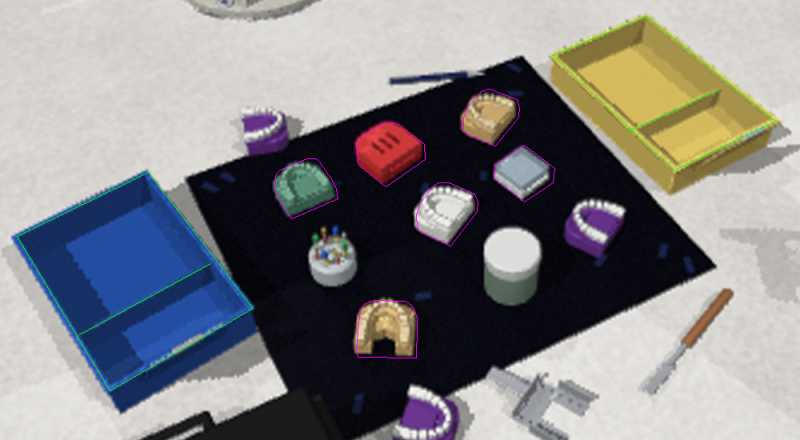

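The fits agree in both cameras to about 2 mm. Next, a helper that gives the moves in tool axes.

```bash
cat > go.py <<'E'
import sys,numpy as np
from rig import r
from scipy.spatial.transform import Rotation as Ro
O=dict(upper=(452.3,126.5,.519),lower=(671.9,-117.8,-.509),white=(562.5,5.7,.537),crown=(553.5,114,.235),ret=(447.8,-8.6,.266))
def pan(c,a,p): a=np.deg2rad(a); return (c[0]+p[0]*np.cos(a)-p[1]*np.sin(a),c[1]+p[0]*np.sin(a)+p[1]*np.cos(a),a)
Y=lambda x,y=0:pan((535,313),3,(x,y)); B=lambda x,y=0:pan((505,-324),9.4,(x,y))
O|=dict(p_upper=Y(-74),p_lower=Y(-10),p_crown=Y(62),p_white=B(-42),p_ret=B(67))
# usage: go.py name z [dx dy world]
x,y,th=O[sys.argv[1]]; z=float(sys.argv[2]); 
s=r.sense(); p=s['eef_pos']; R=Ro.from_euler('xyz',s['tcp_rot'])
T=Ro.from_euler('xyz',[np.pi,0,th+np.pi]); 
print("turn",np.round((R.inv()*T).as_rotvec(),3),"shift after turn (m)",np.round(T.inv().apply(np.array([x,y,z])-p)/1000,4))
print("t",round(s['clock'],2),"pos",p.round(1),"target",np.round([x,y,z],1),"F",s['contact_force'].round(1),"open",round(s['opening'],3),"grip",round(s['grasp_force'],1))
E
python3 go.py upper 120; python3 - <<'E'
import sys
E
```

```text
turn [-0.001 -0.001 -0.79 ] shift after turn (m) [-0.0119 -0.5542  0.1356]
t 0.1 pos [167.1 601.8 255.6] target [452.3 126.5 120. ] F [-0.1  0.1  0.5] open 1.003 grip 0.0
```

```bash
python3 -m jog '[[[0,0,-0.13],[0,0,0],0.6],[[0,0,-0.13],[0,0,0],0.6],[[0,0,-0.13],[0,0,0],0.6],[[0,0,-0.13],[0,0,0],0.6],[[0,0,-0.13],[0,0,0],0.6],[[0,0,-0.14],[0,0,0],0.6],[[0,0,0],[0,-0.04,0],0.6],[[0,0,0],[0,-0.04,0],0.6],[[0,0,0],[0,-0.04,0],0.6],[[0,0,0],[0,-0.04,0],0.6],[[0,0,0],[0,-0.04,0],0.6],[[0,0,0],[0,-0.04,0],0.6]]' 40; python3 go.py upper 120
```

```text
clock: 1.3
eef_pos: [286.6, 392.3, 256.1]
tcp_rot: [-3.141, -0.0, -2.622]
contact_force: [1.7, 1.4, 0.3]
opening: 0.801
grasp_force: 0.0
turn [-0.    -0.     0.001] shift after turn (m) [-0.012  -0.3129  0.1361]
t 1.3 pos [286.6 392.3 256.1] target [452.3 126.5 120. ] F [1.7 1.4 0.3] open 0.801 grip 0.0
```

```bash
python3 -m jog '[[[0,0,0],[0,-0.04,0],0.6],[[0,0,0],[0,-0.04,0],0.6],[[0,0,0],[0,-0.04,0],0.6],[[0,0,0],[0,-0.04,0],0.6],[[0,0,0],[0,-0.04,0],0.6],[[0,0,0],[-0.006,-0.04,0],0.6],[[0,0,0],[-0.006,-0.04,0.02],0.6],[[0,0,0],[0,-0.033,0.03],0.6],[[0,0,0],[0,0,0.04],0.6],[[0,0,0],[0,0,0.04],0.6],[[0,0,0],[0,0,0],0.6],[[0,0,0],[0,0,0],0.6]]'; python3 go.py upper 50; python3 - <<'E'
from h import *
f=r.grab_frame("scene"); c=C("scene"); u,v=c.proj([452,126,40])[0].astype(int)
cv2.imwrite("pics/a1.png",cv2.resize(f[v-50:v+50,u-60:u+60,::-1],(720,600),interpolation=cv2.INTER_CUBIC))
E
```

```text
clock: 2.5
eef_pos: [451.7, 128.0, 126.4]
tcp_rot: [3.141, -0.002, -2.622]
contact_force: [0.2, 0.5, 1.1]
opening: 0.801
grasp_force: 0.0
turn [ 0.    -0.002  0.   ] shift after turn (m) [ 0.0002 -0.0016  0.0764]
t 2.5 pos [451.7 128.  126.4] target [452.3 126.5  50. ] F [0.2 0.5 1.1] open 0.801 grip 0.0
```

View pics/a1.png

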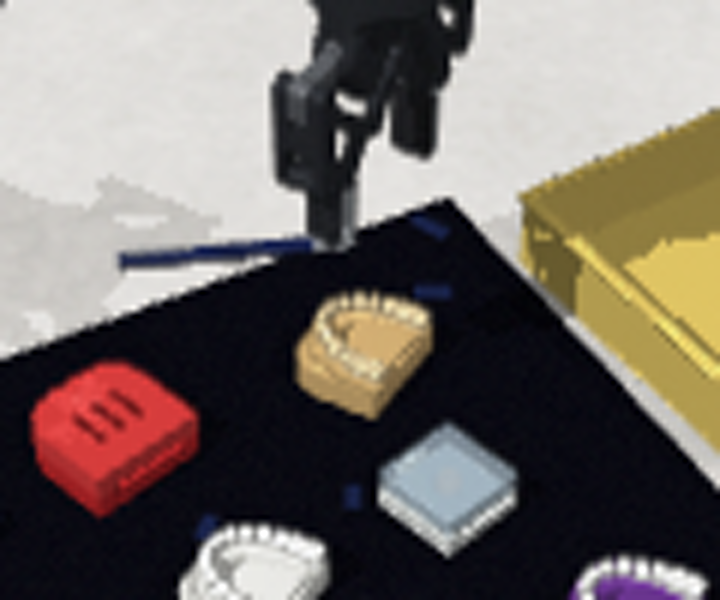

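The gripper hangs squarely above the upper cast. I'll descend, then probe for the table in small steps.

```bash
python3 -m jog '[[[0,0,0],[0,-0.0015,0.03],0.6],[[0,0,0],[0,0,0.03],0.6],[[0,0,0],[0,0,0.026],0.6],[[0,0,0],[0,0,0.004],0.6],[[0,0,0],[0,0,0],0.6],[[0,0,0],[0,0,0],0.6]]'; python3 -m jog '[[[0,0,0],[0,0,0.002],0.6],[[0,0,0],[0,0,0.002],0.6],[[0,0,0],[0,0,0],0.6],[[0,0,0],[0,0,0],0.6]]'
```

```text
clock: 3.15
eef_pos: [454.1, 127.3, 38.1]
tcp_rot: [-3.141, 0.003, -2.622]
contact_force: [-0.9, -0.0, -0.4]
opening: 0.795
grasp_force: 0.0
clock: 3.55
eef_pos: [452.8, 126.8, 32.5]
tcp_rot: [-3.142, 0.0, -2.622]
contact_force: [-0.8, -1.1, 0.1]
opening: 0.798
grasp_force: 0.0
```

```bash
python3 -m jog '[[[0,0,0],[0,0,0.002],0.6],[[0,0,0],[0,0,0],0.6],[[0,0,0],[0,0,0],0.6]]';python3 -m jog '[[[0,0,0],[0,0,0.002],0.6],[[0,0,0],[0,0,0],0.6],[[0,0,0],[0,0,0],0.6]]';python3 -m jog '[[[0,0,0],[0,0,0.002],0.6],[[0,0,0],[0,0,0],0.6],[[0,0,0],[0,0,0],0.6]]'
```

```text
clock: 3.85
eef_pos: [452.6, 126.7, 30.1]
tcp_rot: [3.142, -0.0, -2.622]
contact_force: [-0.5, 0.8, 0.3]
opening: 0.797
grasp_force: 0.0
clock: 4.15
eef_pos: [452.7, 126.7, 28.2]
tcp_rot: [3.142, -0.0, -2.622]
contact_force: [-0.6, 0.6, -0.2]
opening: 0.805
grasp_force: 0.0
clock: 4.45
eef_pos: [452.7, 126.7, 26.2]
tcp_rot: [3.142, -0.0, -2.622]
contact_force: [0.3, 0.2, -0.3]
opening: 0.802
grasp_force: 0.0
```

```bash
python3 -m jog '[[[0,0,0],[0,0,0.002],0.6],[[0,0,0],[0,0,0],0.6],[[0,0,0],[0,0,0],0.2],[[0,0,0],[0,0,0],0.2],[[0,0,0],[0,0,0],0],[[0,0,0],[0,0,0],0],[[0,0,0],[0,0,0],0],[[0,0,0],[0,0,0],0]]' 40
```

```text
clock: 5.25
eef_pos: [452.7, 126.8, 24.4]
tcp_rot: [3.142, -0.0, -2.622]
contact_force: [-1.0, -0.8, 5.2]
opening: 0.663
grasp_force: 42.9
```

```bash
python3 -m jog '[[[0,0,0],[0,0,-0.01],0],[[0,0,0],[0,0,-0.02],0],[[0,0,0],[0,0,-0.03],0],[[0,0,0],[0,0,-0.03],0],[[0,0,0],[0,0,-0.02],0],[[0,0,0],[0,0,0],0],[[0,0,0],[0,0,0],0]]'; python3 go.py p_upper 134; python3 - <<'E'
from h import *
f=r.grab_frame("scene"); c=C("scene"); u,v=c.proj([452,126,110])[0].astype(int)
cv2.imwrite("pics/a2.png",cv2.resize(f[v-40:v+40,u-50:u+50,::-1],(750,600),interpolation=cv2.INTER_CUBIC))
E
```

```text
clock: 5.95
eef_pos: [452.8, 126.8, 134.6]
tcp_rot: [-3.141, 0.001, -2.622]
contact_force: [0.3, 0.3, -0.9]
opening: 0.667
grasp_force: 43.3
turn [-0.     0.001  0.467] shift after turn (m) [-0.0179  0.1817  0.0006]
t 5.95 pos [452.8 126.8 134.6] target [461.1 309.1 134. ] F [ 0.3  0.3 -0.9] open 0.667 grip 43.3
```

View pics/a2.png

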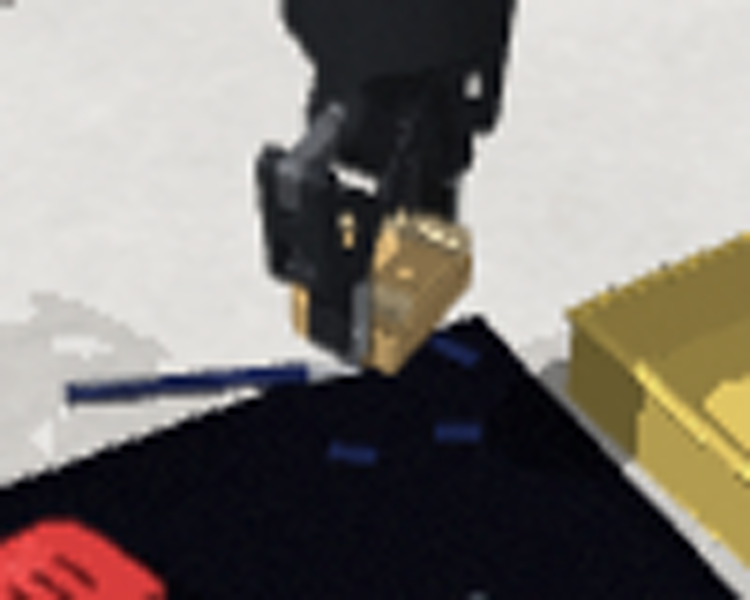

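The cast is held level, with its tips just above the underside. Carry it to the yellow pan.

```bash
python3 -m jog '[[[0,0,0.12],[0,0,0],0],[[0,0,0.12],[0,0,0],0],[[0,0,0.12],[0,0,0],0],[[0,0,0.107],[0,0,0],0],[[0,0,0],[-0.004,0.03,0],0],[[0,0,0],[-0.004,0.04,0],0],[[0,0,0],[-0.004,0.04,0],0],[[0,0,0],[-0.004,0.04,0],0],[[0,0,0],[-0.002,0.032,0],0],[[0,0,0],[0,0,0],0],[[0,0,0],[0,0,0],0],[[0,0,0],[0,0,0],0]]'; python3 go.py p_upper 29
```

```text
clock: 7.2
eef_pos: [460.5, 308.2, 133.2]
tcp_rot: [-3.14, -0.002, -3.09]
contact_force: [-0.3, -0.1, -1.0]
opening: 0.667
grasp_force: 43.3
turn [-0.001 -0.002 -0.   ] shift after turn (m) [-0.0007  0.0009  0.1042]
t 7.2 pos [460.5 308.2 133.2] target [461.1 309.1  29. ] F [-0.3 -0.1 -1. ] open 0.667 grip 43.3
```

```bash
python3 -m jog '[[[0,0,0],[0,0,0.03],0],[[0,0,0],[0,0,0.03],0],[[0,0,0],[0,0,0.025],0],[[0,0,0],[0,0,0.012],0],[[0,0,0],[0,0,0.005],0],[[0,0,0],[0,0,0],0],[[0,0,0],[0,0,0],0],[[0,0,0],[0,0,0],0]]'; python3 -m jog '[[[0,0,0],[0,0,0.001],0],[[0,0,0],[0,0,0],0],[[0,0,0],[0,0,0],0]]';python3 -m jog '[[[0,0,0],[0,0,0.001],0],[[0,0,0],[0,0,0],0],[[0,0,0],[0,0,0],0]]'
```

```text
clock: 8.0
eef_pos: [461.9, 309.8, 33.4]
tcp_rot: [3.141, 0.002, -3.09]
contact_force: [-0.4, 0.0, -2.0]
opening: 0.666
grasp_force: 43.3
clock: 8.3
eef_pos: [461.3, 309.5, 31.5]
tcp_rot: [3.141, 0.0, -3.089]
contact_force: [0.2, 1.1, -0.4]
opening: 0.668
grasp_force: 43.3
clock: 8.6
eef_pos: [461.2, 309.4, 30.2]
tcp_rot: [-3.142, -0.0, -3.089]
contact_force: [0.1, -0.4, -0.9]
opening: 0.664
grasp_force: 43.3
```

```bash
for i in 1 2 3; do python3 -m jog '[[[0,0,0],[0,0,0.001],0],[[0,0,0],[0,0,0],0],[[0,0,0],[0,0,0],0]]' | grep -E "eef|contact"; done
```

```text
eef_pos: [461.2, 309.4, 29.2]
contact_force: [-0.9, 0.7, -0.9]
eef_pos: [461.2, 309.4, 28.2]
contact_force: [0.3, -0.1, -1.1]
eef_pos: [461.3, 309.5, 27.5]
contact_force: [-0.3, -0.9, 3.0]
```

Contact came at z 27.5, as predicted. Release and rise.

```bash
python3 -m jog '[[[0,0,0],[0,0,0],0.6],[[0,0,0],[0,0,0],0.6],[[0,0,0],[0,0,0],0.6],[[0,0,0],[0,0,0],0.6],[[0,0,0],[0,0,-0.02],0.6],[[0,0,0],[0,0,-0.04],0.6],[[0,0,0],[0,0,-0.04],0.6],[[0,0,0],[0,0,-0.02],0.6],[[0,0,0],[0,0,0],0.6],[[0,0,0],[0,0,0],0.6]]'; python3 go.py lower 145
```

```text
clock: 10.5
eef_pos: [461.2, 309.4, 147.3]
tcp_rot: [3.141, 0.0, -3.089]
contact_force: [-0.5, 0.4, -0.8]
opening: 0.799
grasp_force: 0.0
turn [0.    0.    0.561] shift after turn (m) [-0.3922 -0.2703  0.0023]
t 10.5 pos [461.2 309.4 147.3] target [ 671.9 -117.8  145. ] F [-0.5  0.4 -0.8] open 0.799 grip 0.0
```

```bash
python3 -m jog '[[[0,0,0.14],[0,0,0],0.6],[[0,0,0.14],[0,0,0],0.6],[[0,0,0.14],[0,0,0],0.6],[[0,0,0.141],[0,0,0],0.6],[[0,0,0],[-0.03,-0.02,0],0.6],[[0,0,0],[-0.034,-0.023,0],0.6],[[0,0,0],[-0.034,-0.023,0],0.6],[[0,0,0],[-0.034,-0.023,0],0.6],[[0,0,0],[-0.034,-0.024,0],0.6],[[0,0,0],[-0.034,-0.024,0],0.6],[[0,0,0],[-0.034,-0.024,0],0.6],[[0,0,0],[-0.034,-0.024,0],0.6]]' && python3 -m jog '[[[0,0,0],[-0.034,-0.024,0],0.6],[[0,0,0],[-0.034,-0.024,0],0.6],[[0,0,0],[-0.03,-0.02,0],0.6],[[0,0,0],[-0.02,-0.012,0],0.6],[[0,0,0],[-0.006,-0.005,0],0.6],[[0,0,0],[0,0,0],0.6],[[0,0,0],[0,0,0],0.6]]'; python3 go.py lower 24.5
```

```text
clock: 11.7
eef_pos: [604.6, 15.6, 145.2]
tcp_rot: [-3.14, -0.003, 2.633]
contact_force: [-0.2, 1.2, 0.4]
opening: 0.8
grasp_force: 0.0
clock: 12.4
eef_pos: [671.0, -116.3, 146.1]
tcp_rot: [-3.141, -0.002, 2.633]
contact_force: [-0.0, 0.1, 0.3]
opening: 0.798
grasp_force: 0.0
turn [-0.    -0.002  0.   ] shift after turn (m) [-0.0015 -0.0008  0.1216]
t 12.4 pos [ 671.  -116.3  146.1] target [ 671.9 -117.8   24.5] F [-0.   0.1  0.3] open 0.798 grip 0.0
```

```bash
python3 -m jog '[[[0,0,0],[0,0,0.03],0.6],[[0,0,0],[-0.001,-0.001,0.035],0.6],[[0,0,0],[0,0,0.03],0.6],[[0,0,0],[0,0,0.016],0.6],[[0,0,0],[0,0,0.007],0.6],[[0,0,0],[0,0,0.0025],0.6],[[0,0,0],[0,0,0],0.6],[[0,0,0],[0,0,0],0.6],[[0,0,0],[0,0,0],0.6]]' && python3 -m jog '[[[0,0,0],[0,0,0],0.3],[[0,0,0],[0,0,0],0.2],[[0,0,0],[0,0,0],0.1],[[0,0,0],[0,0,0],0],[[0,0,0],[0,0,0],0],[[0,0,0],[0,0,0],0]]'
```

```text
clock: 13.3
eef_pos: [673.2, -118.8, 28.0]
tcp_rot: [3.141, 0.002, 2.633]
contact_force: [1.1, -0.4, 0.0]
opening: 0.797
grasp_force: 0.0
clock: 13.9
eef_pos: [673.0, -118.8, 28.1]
tcp_rot: [3.141, 0.001, 2.633]
contact_force: [-2.0, 0.2, 7.1]
opening: 0.665
grasp_force: 42.3
```

```bash
python3 -m jog '[[[0,0,0],[0,0,-0.01],0],[[0,0,0],[0,0,-0.02],0],[[0,0,0],[0,0,-0.03],0],[[0,0,0],[0,0,-0.04],0],[[0,0,0],[0,0,-0.03],0],[[0,0,0],[0,0,-0.01],0],[[0,0,0],[0,0,0],0],[[0,0,0],[0,0,0],0]]'; python3 go.py p_lower 165; python3 - <<'E'
from h import *
f=r.grab_frame("scene"); c=C("scene"); u,v=c.proj([672,-118,140])[0].astype(int)
cv2.imwrite("pics/a3.png",cv2.resize(f[v-45:v+45,u-60:u+60,::-1],(800,600),interpolation=cv2.INTER_CUBIC))
E
```

```text
clock: 14.7
eef_pos: [671.6, -118.5, 165.5]
tcp_rot: [-3.141, -0.002, 2.633]
contact_force: [-0.3, -0.5, -2.0]
opening: 0.668
grasp_force: 43.4
turn [-0.    -0.002 -0.561] shift after turn (m) [0.1238 0.4381 0.0005]
t 14.7 pos [ 671.6 -118.5  165.5] target [525.  312.5 165. ] F [-0.3 -0.5 -2. ] open 0.668 grip 43.4
```

View pics/a3.png

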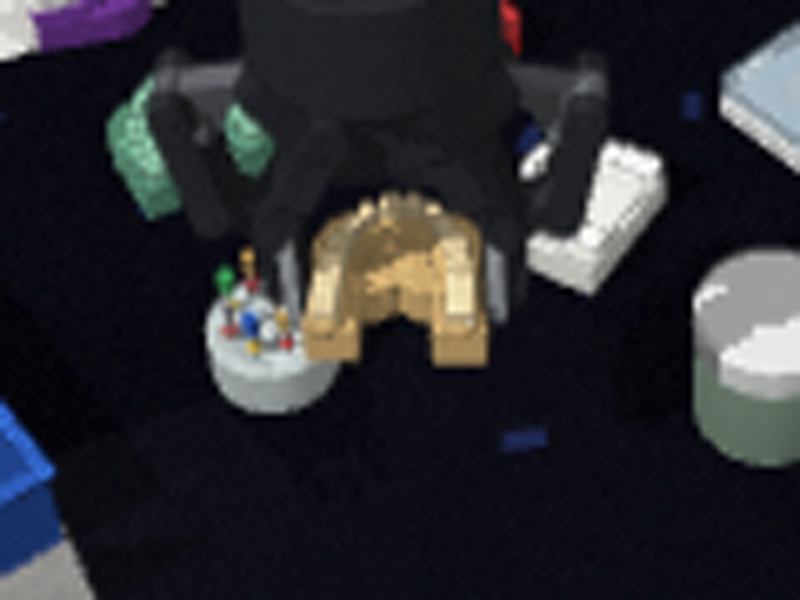

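The lower cast is held level in both fingers. Carry it over, high above the jar.

```bash
python3 -m jog '[[[0,0,-0.14],[0,0,0],0],[[0,0,-0.14],[0,0,0],0],[[0,0,-0.14],[0,0,0],0],[[0,0,-0.141],[0,0,0],0],[[0,0,0],[0.008,0.03,0],0],[[0,0,0],[0.01,0.035,0],0],[[0,0,0],[0.01,0.035,0],0],[[0,0,0],[0.01,0.035,0],0],[[0,0,0],[0.01,0.035,0],0],[[0,0,0],[0.01,0.035,0],0],[[0,0,0],[0.01,0.035,0],0],[[0,0,0],[0.01,0.035,0],0]]' && python3 -m jog '[[[0,0,0],[0.01,0.035,0],0],[[0,0,0],[0.01,0.035,0],0],[[0,0,0],[0.01,0.035,0],0],[[0,0,0],[0.01,0.035,0],0],[[0,0,0],[0.005,0.015,0],0],[[0,0,0],[0,0,0],0],[[0,0,0],[0,0,0],0],[[0,0,0],[0,0,0],0]]'; python3 go.py p_lower 34
```

```text
clock: 15.95
eef_pos: [578.5, 152.9, 164.8]
tcp_rot: [-3.141, -0.003, -3.09]
contact_force: [0.5, 0.3, -1.2]
opening: 0.664
grasp_force: 43.4
clock: 16.75
eef_pos: [527.4, 303.0, 166.2]
tcp_rot: [-3.141, -0.001, -3.09]
contact_force: [0.1, -1.2, -1.4]
opening: 0.662
grasp_force: 43.4
turn [-0.001 -0.001 -0.001] shift after turn (m) [0.0018 0.0096 0.1322]
t 16.75 pos [527.4 303.  166.2] target [525.  312.5  34. ] F [ 0.1 -1.2 -1.4] open 0.662 grip 43.4
```

```bash
python3 -m jog '[[[0,0,0],[0.002,0.01,0],0],[[0,0,0],[0,0,0.03],0],[[0,0,0],[0,0,0.04],0],[[0,0,0],[0,0,0.035],0],[[0,0,0],[0,0,0.018],0],[[0,0,0],[0,0,0.009],0],[[0,0,0],[0,0,0],0],[[0,0,0],[0,0,0],0],[[0,0,0],[0,0,0],0],[[0,0,0],[0,0,0],0]]'; python3 go.py p_lower 31
```

```text
clock: 17.75
eef_pos: [525.3, 314.6, 36.0]
tcp_rot: [3.141, 0.002, -3.089]
contact_force: [-1.2, 0.2, -1.3]
opening: 0.665
grasp_force: 43.4
turn [ 0.001  0.002 -0.   ] shift after turn (m) [ 0.0004 -0.0021  0.005 ]
t 17.75 pos [525.3 314.6  36. ] target [525.  312.5  31. ] F [-1.2  0.2 -1.3] open 0.665 grip 43.4
```

```bash
for i in 1 2 3; do python3 -m jog '[[[0,0,0],[0,0,0.001],0],[[0,0,0],[0,0,0],0],[[0,0,0],[0,0,0],0]]' | grep -E "eef|contact"; done
```

```text
eef_pos: [524.7, 314.2, 34.0]
contact_force: [1.0, 0.5, -0.1]
eef_pos: [524.6, 314.2, 32.7]
contact_force: [-0.7, -0.2, -0.9]
eef_pos: [524.6, 314.2, 31.7]
contact_force: [-0.7, -0.1, -0.8]
```

```bash
for i in 1 2; do python3 -m jog '[[[0,0,0],[0,0,0.001],0],[[0,0,0],[0,0,0],0],[[0,0,0],[0,0,0],0]]' | grep -E "eef|contact"; done
```

```text
eef_pos: [524.8, 314.3, 31.1]
contact_force: [-2.2, -1.2, 3.9]
eef_pos: [524.8, 314.3, 31.0]
contact_force: [-4.5, -3.6, 15.5]
```

```bash
python3 -m jog '[[[0,0,0],[0,0,-0.0005],0.6],[[0,0,0],[0,0,0],0.6],[[0,0,0],[0,0,0],0.6],[[0,0,0],[0,0,0],0.6],[[0,0,0],[0,0,-0.02],0.6],[[0,0,0],[0,0,-0.04],0.6],[[0,0,0],[0,0,-0.04],0.6],[[0,0,0],[0,0,-0.01],0.6],[[0,0,0],[0,0,0],0.6],[[0,0,0],[0,0,0],0.6]]'; python3 go.py crown 135
```

```text
clock: 20.25
eef_pos: [524.1, 313.9, 139.2]
tcp_rot: [-3.141, -0.001, -3.089]
contact_force: [0.3, -0.1, 0.1]
opening: 0.799
grasp_force: 0.0
turn [-0.    -0.001 -0.183] shift after turn (m) [ 0.0179 -0.2012  0.0042]
t 20.25 pos [524.1 313.9 139.2] target [553.5 114.  135. ] F [ 0.3 -0.1  0.1] open 0.799 grip 0.0
```

```bash
python3 -m jog '[[[0,0,-0.09],[0,0,0],0.4],[[0,0,-0.093],[0,0,0],0.4],[[0,0,0],[0.003,-0.03,0],0.4],[[0,0,0],[0.003,-0.035,0],0.4],[[0,0,0],[0.003,-0.035,0],0.4],[[0,0,0],[0.003,-0.035,0],0.4],[[0,0,0],[0.003,-0.035,0],0.4],[[0,0,0],[0.003,-0.03,0],0.4],[[0,0,0],[0,-0.001,0],0.4],[[0,0,0],[0,0,0],0.4],[[0,0,0],[0,0,0],0.4],[[0,0,0],[0,0,0],0.4]]' 25; python3 go.py crown 29
```

```text
clock: 21.45
eef_pos: [553.6, 115.5, 139.7]
tcp_rot: [3.141, -0.001, -2.905]
contact_force: [0.2, 0.8, 0.3]
opening: 0.704
grasp_force: 0.0
turn [ 0.    -0.001  0.001] shift after turn (m) [ 0.0005 -0.0015  0.1107]
t 21.45 pos [553.6 115.5 139.7] target [553.5 114.   29. ] F [0.2 0.8 0.3] open 0.704 grip 0.0
```

```bash
python3 -m jog '[[[0,0,0],[0,-0.0015,0.03],0.4],[[0,0,0],[0,0,0.035],0.4],[[0,0,0],[0,0,0.025],0.4],[[0,0,0],[0,0,0.015],0.4],[[0,0,0],[0,0,0.007],0.4],[[0,0,0],[0,0,0],0.4],[[0,0,0],[0,0,0],0.4],[[0,0,0],[0,0,0],0.4],[[0,0,0],[0,0,0],0.4]]' && python3 -m jog '[[[0,0,0],[0,0,0],0.2],[[0,0,0],[0,0,0],0.1],[[0,0,0],[0,0,0],0],[[0,0,0],[0,0,0],-0.2],[[0,0,0],[0,0,0],-0.3],[[0,0,0],[0,0,0],-0.3],[[0,0,0],[0,0,0],-0.3]]'
```

```text
clock: 22.35
eef_pos: [555.0, 113.2, 29.3]
tcp_rot: [-3.142, 0.002, -2.906]
contact_force: [-0.0, -0.2, -0.4]
opening: 0.7
grasp_force: 0.0
clock: 23.05
eef_pos: [554.6, 113.1, 28.8]
tcp_rot: [-3.142, 0.001, -2.906]
contact_force: [-1.5, -0.6, 5.3]
opening: 0.534
grasp_force: 25.8
```

```bash
python3 -m jog '[[[0,0,0],[0,0,-0.01],-0.3],[[0,0,0],[0,0,-0.025],-0.3],[[0,0,0],[0,0,-0.035],-0.3],[[0,0,0],[0,0,-0.03],-0.3],[[0,0,0],[0,0,0],-0.3],[[0,0,0],[0,0,0],-0.3]]'; python3 go.py p_crown 129; python3 - <<'E'
from h import *
f=r.grab_frame("scene"); c=C("scene"); u,v=c.proj([553,114,120])[0].astype(int)
cv2.imwrite("pics/a4.png",cv2.resize(f[max(v-60,0):v+60,u-80:u+80,::-1],(800,600),interpolation=cv2.INTER_CUBIC))
E
```

```text
clock: 23.65
eef_pos: [554.7, 113.2, 129.3]
tcp_rot: [-3.142, 0.002, -2.906]
contact_force: [-0.5, 0.0, -0.7]
opening: 0.533
grasp_force: 26.0
turn [0.    0.002 0.183] shift after turn (m) [-0.0528  0.2006  0.0003]
t 23.65 pos [554.7 113.2 129.3] target [596.9 316.2 129. ] F [-0.5  0.  -0.7] open 0.533 grip 26.0
```

View pics/a4.png

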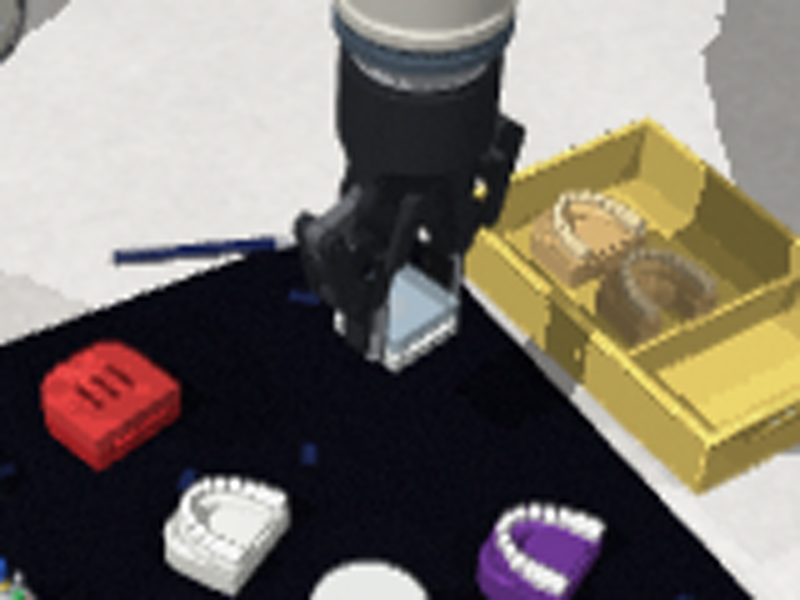

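Both casts stand flat in the yellow pan's large compartment (590,235 and 655,285), and the crown box is held level. Now to the small compartment.

```bash
python3 -m jog '[[[0,0,0.09],[0,0,0],-0.3],[[0,0,0.093],[0,0,0],-0.3],[[0,0,0],[-0.008,0.03,0],-0.3],[[0,0,0],[-0.01,0.035,0],-0.3],[[0,0,0],[-0.01,0.035,0],-0.3],[[0,0,0],[-0.01,0.035,0],-0.3],[[0,0,0],[-0.01,0.035,0],-0.3],[[0,0,0],[-0.005,0.03,0],-0.3],[[0,0,0],[0,0,0],-0.3],[[0,0,0],[0,0,0],-0.3],[[0,0,0],[0,0,0],-0.3]]'; python3 go.py p_crown 32
```

```text
clock: 24.8
eef_pos: [596.0, 314.4, 127.1]
tcp_rot: [-3.14, -0.002, -3.09]
contact_force: [-0.4, 0.1, -0.4]
opening: 0.533
grasp_force: 25.9
turn [-0.001 -0.002 -0.   ] shift after turn (m) [-0.001   0.0018  0.0951]
t 24.8 pos [596.  314.4 127.1] target [596.9 316.2  32. ] F [-0.4  0.1 -0.4] open 0.533 grip 25.9
```

```bash
python3 -m jog '[[[0,0,0],[-0.001,0.001,0.025],-0.3],[[0,0,0],[0,0,0.03],-0.3],[[0,0,0],[0,0,0.023],-0.3],[[0,0,0],[0,0,0.01],-0.3],[[0,0,0],[0,0,0.005],-0.3],[[0,0,0],[0,0,0],-0.3],[[0,0,0],[0,0,0],-0.3],[[0,0,0],[0,0,0],-0.3],[[0,0,0],[0,0,0],-0.3]]' | grep -E "eef|contact";  for i in 1 2; do python3 -m jog '[[[0,0,0],[0,0,0.001],-0.3],[[0,0,0],[0,0,0],-0.3],[[0,0,0],[0,0,0],-0.3]]' | grep -E "eef|contact"; done
```

```text
eef_pos: [598.3, 316.9, 36.3]
contact_force: [-0.1, 0.9, -0.0]
eef_pos: [597.7, 316.7, 34.3]
contact_force: [-0.2, 0.0, -0.5]
eef_pos: [597.7, 316.6, 33.2]
contact_force: [-0.9, -0.2, 0.4]
```

```bash
for i in 1 2; do python3 -m jog '[[[0,0,0],[0,0,0.001],-0.3],[[0,0,0],[0,0,0],-0.3],[[0,0,0],[0,0,0],-0.3]]' | grep -E "eef|contact"; done
```

```text
eef_pos: [597.7, 316.6, 32.2]
contact_force: [-0.1, -0.5, 0.1]
eef_pos: [597.9, 316.7, 31.8]
contact_force: [-2.0, -0.3, 5.9]
```

Contact. Release, rise, and go on to the white cast.

```bash
python3 -m jog '[[[0,0,0],[0,0,0],0.2],[[0,0,0],[0,0,0],0.2],[[0,0,0],[0,0,0],0.2],[[0,0,0],[0,0,0],0.2],[[0,0,0],[0,0,-0.02],0.2],[[0,0,0],[0,0,-0.04],0.2],[[0,0,0],[0,0,-0.04],0.4],[[0,0,0],[0,0,-0.01],0.6],[[0,0,0],[0,0,0],0.6],[[0,0,0],[0,0,0],0.6]]'; python3 go.py white 140
```

```text
clock: 27.9
eef_pos: [597.2, 316.3, 140.3]
tcp_rot: [-3.141, -0.001, -3.089]
contact_force: [-0.9, 0.0, -0.8]
opening: 0.798
grasp_force: 0.0
turn [-0.    -0.001 -0.485] shift after turn (m) [ 0.1887 -0.2491  0.0003]
t 27.9 pos [597.2 316.3 140.3] target [562.5   5.7 140. ] F [-0.9  0.  -0.8] open 0.798 grip 0.0
```

```bash
python3 -m jog '[[[0,0,-0.12],[0,0,0],0.6],[[0,0,-0.12],[0,0,0],0.6],[[0,0,-0.12],[0,0,0],0.6],[[0,0,-0.125],[0,0,0],0.6],[[0,0,0],[0.018,-0.024,0],0.6],[[0,0,0],[0.024,-0.032,0],0.6],[[0,0,0],[0.024,-0.032,0],0.6],[[0,0,0],[0.024,-0.032,0],0.6],[[0,0,0],[0.024,-0.032,0],0.6],[[0,0,0],[0.024,-0.032,0],0.6],[[0,0,0],[0.024,-0.032,0],0.6],[[0,0,0],[0.024,-0.032,0],0.6]]' 40 && python3 -m jog '[[[0,0,0],[0.003,-0.001,0],0.6],[[0,0,0],[0,0,0],0.6],[[0,0,0],[0,0,0],0.6],[[0,0,0],[0,0,0],0.6]]'; python3 go.py white 26
```

```text
clock: 29.1
eef_pos: [563.2, 6.9, 139.3]
tcp_rot: [3.14, -0.003, -2.604]
contact_force: [0.1, -0.7, 1.1]
opening: 0.799
grasp_force: 0.0
clock: 29.5
eef_pos: [562.8, 7.2, 140.8]
tcp_rot: [3.141, -0.001, -2.603]
contact_force: [0.2, -0.1, 0.0]
opening: 0.8
grasp_force: 0.0
turn [ 0.001 -0.001  0.001] shift after turn (m) [ 0.001  -0.0011  0.1148]
t 29.5 pos [562.8   7.2 140.8] target [562.5   5.7  26. ] F [ 0.2 -0.1  0. ] open 0.8 grip 0.0
```

```bash
python3 -m jog '[[[0,0,0],[0.001,-0.001,0.03],0.6],[[0,0,0],[0,0,0.035],0.6],[[0,0,0],[0,0,0.027],0.6],[[0,0,0],[0,0,0.015],0.6],[[0,0,0],[0,0,0.008],0.6],[[0,0,0],[0,0,0],0.6],[[0,0,0],[0,0,0],0.6],[[0,0,0],[0,0,0],0.6],[[0,0,0],[0,0,0],0.6]]' && python3 -m jog '[[[0,0,0],[0,0,0],0.3],[[0,0,0],[0,0,0],0.2],[[0,0,0],[0,0,0],0.1],[[0,0,0],[0,0,0],0],[[0,0,0],[0,0,0],0],[[0,0,0],[0,0,0],0]]'
```

```text
clock: 30.4
eef_pos: [563.2, 4.6, 27.3]
tcp_rot: [-3.141, 0.002, -2.604]
contact_force: [-0.2, 0.0, -0.3]
opening: 0.801
grasp_force: 0.0
clock: 31.0
eef_pos: [562.9, 4.6, 27.3]
tcp_rot: [-3.141, 0.001, -2.605]
contact_force: [-1.7, 0.0, 8.5]
opening: 0.669
grasp_force: 42.0
```

```bash
python3 -m jog '[[[0,0,0],[0,0,-0.01],0],[[0,0,0],[0,0,-0.02],0],[[0,0,0],[0,0,-0.03],0],[[0,0,0],[0,0,-0.04],0],[[0,0,0],[0,0,-0.02],0],[[0,0,0],[0,0,0],0],[[0,0,0],[0,0,0],0]]'; python3 go.py p_white 147
```

```text
clock: 31.7
eef_pos: [562.3, 4.6, 146.6]
tcp_rot: [-3.141, 0.001, -2.604]
contact_force: [0.6, 0.2, -1.2]
opening: 0.666
grasp_force: 44.0
turn [-0.     0.001  0.373] shift after turn (m) [ 0.1522 -0.3148 -0.0004]
t 31.7 pos [562.3   4.6 146.6] target [ 463.6 -330.9  147. ] F [ 0.6  0.2 -1.2] open 0.666 grip 44.0
```

```bash
python3 -m jog '[[[0,0,0.12],[0,0,0],0],[[0,0,0.12],[0,0,0],0],[[0,0,0.133],[0,0,0],0],[[0,0,0],[0.012,-0.025,0],0],[[0,0,0],[0.016,-0.033,0],0],[[0,0,0],[0.016,-0.033,0],0],[[0,0,0],[0.016,-0.033,0],0],[[0,0,0],[0.016,-0.033,0],0],[[0,0,0],[0.016,-0.033,0],0],[[0,0,0],[0.016,-0.033,0],0],[[0,0,0],[0.016,-0.033,0],0],[[0,0,0],[0.016,-0.033,0],0]]' && python3 -m jog '[[[0,0,0],[0.012,-0.025,0],0],[[0,0,0],[0,0,0],0],[[0,0,0],[0,0,0],0],[[0,0,0],[0,0,0],0]]'; python3 go.py p_white 34
```

```text
clock: 32.9
eef_pos: [470.0, -304.2, 144.5]
tcp_rot: [3.14, -0.002, -2.978]
contact_force: [0.1, -0.2, -0.8]
opening: 0.668
grasp_force: 44.0
clock: 33.3
eef_pos: [463.4, -328.8, 145.3]
tcp_rot: [3.14, -0.001, -2.977]
contact_force: [-0.9, -0.5, -0.9]
opening: 0.662
grasp_force: 44.0
turn [ 0.002 -0.001  0.   ] shift after turn (m) [ 0.0002 -0.002   0.1113]
t 33.3 pos [ 463.4 -328.8  145.3] target [ 463.6 -330.9   34. ] F [-0.9 -0.5 -0.9] open 0.662 grip 44.0
```

```bash
python3 -m jog '[[[0,0,0],[0,-0.001,0.03],0],[[0,0,0],[0,0,0.035],0],[[0,0,0],[0,0,0.027],0],[[0,0,0],[0,0,0.013],0],[[0,0,0],[0,0,0.006],0],[[0,0,0],[0,0,0],0],[[0,0,0],[0,0,0],0],[[0,0,0],[0,0,0],0],[[0,0,0],[0,0,0],0]]' | grep -E "eef|contact"; for i in 1 2 3; do python3 -m jog '[[[0,0,0],[0,0,0.001],0],[[0,0,0],[0,0,0],0],[[0,0,0],[0,0,0],0]]' | grep -E "eef|contact"; done
```

```text
eef_pos: [464.5, -331.4, 36.3]
contact_force: [-0.4, -0.3, -1.0]
eef_pos: [464.0, -331.0, 34.4]
contact_force: [-0.0, 1.1, -0.4]
eef_pos: [463.9, -331.0, 33.2]
contact_force: [0.5, 0.5, -1.3]
eef_pos: [464.0, -331.0, 32.2]
contact_force: [-0.3, -0.0, -0.9]
```

```bash
for i in 1 2; do python3 -m jog '[[[0,0,0],[0,0,0.001],0],[[0,0,0],[0,0,0],0],[[0,0,0],[0,0,0],0]]' | grep -E "eef|contact"; done
```

```text
eef_pos: [464.0, -331.0, 31.2]
contact_force: [-0.3, 0.7, -1.5]
eef_pos: [464.1, -331.0, 30.4]
contact_force: [0.4, 0.1, 0.6]
```

```bash
python3 -m jog '[[[0,0,0],[0,0,0.0005],0],[[0,0,0],[0,0,0],0],[[0,0,0],[0,0,0],0]]' | grep -E "eef|contact"; python3 -m jog '[[[0,0,0],[0,0,0],0.6],[[0,0,0],[0,0,0],0.6],[[0,0,0],[0,0,0],0.6],[[0,0,0],[0,0,0],0.6],[[0,0,0],[0,0,-0.02],0.6],[[0,0,0],[0,0,-0.04],0.6],[[0,0,0],[0,0,-0.04],0.6],[[0,0,0],[0,0,-0.01],0.7],[[0,0,0],[0,0,0],0.7],[[0,0,0],[0,0,0],0.7]]'; python3 go.py ret 139
```

```text
eef_pos: [464.1, -331.1, 30.4]
contact_force: [-1.8, 1.6, 7.8]
clock: 37.0
eef_pos: [463.5, -330.6, 138.9]
tcp_rot: [3.141, -0.001, -2.977]
contact_force: [-0.7, 0.2, -0.1]
opening: 0.85
grasp_force: 0.0
turn [ 0.001 -0.001 -0.102] shift after turn (m) [-6.950e-02  3.148e-01 -1.000e-04]
t 37.0 pos [ 463.5 -330.6  138.9] target [447.8  -8.6 139. ] F [-0.7  0.2 -0.1] open 0.85 grip 0.0
```

```bash
python3 -m jog '[[[0,0,-0.102],[0,0,0],0.7],[[0,0,0],[-0.006,0.025,0],0.7],[[0,0,0],[-0.008,0.036,0],0.7],[[0,0,0],[-0.008,0.036,0],0.7],[[0,0,0],[-0.008,0.036,0],0.7],[[0,0,0],[-0.008,0.036,0],0.7],[[0,0,0],[-0.008,0.036,0],0.7],[[0,0,0],[-0.008,0.036,0],0.7],[[0,0,0],[-0.008,0.036,0],0.7],[[0,0,0],[-0.0075,0.038,0],0.7],[[0,0,0],[0,0,0],0.7],[[0,0,0],[0,0,0],0.7]]' 30 && python3 -m jog '[[[0,0,0],[0,0,0],0.7],[[0,0,0],[0,0,0],0.7]]'; python3 go.py ret 29
```

```text
clock: 38.2
eef_pos: [447.2, -8.2, 138.5]
tcp_rot: [3.141, -0.003, -2.873]
contact_force: [-0.3, 0.4, 0.1]
opening: 0.853
grasp_force: 0.0
clock: 38.4
eef_pos: [448.0, -9.7, 139.3]
tcp_rot: [3.141, -0.001, -2.877]
contact_force: [-0.8, -0.2, 0.2]
opening: 0.851
grasp_force: 0.0
turn [ 0.    -0.001 -0.001] shift after turn (m) [-1.000e-04  1.100e-03  1.103e-01]
t 38.4 pos [448.   -9.7 139.3] target [447.8  -8.6  29. ] F [-0.8 -0.2  0.2] open 0.851 grip 0.0
```

```bash
python3 -m jog '[[[0,0,0],[0,0.001,0.03],0.7],[[0,0,0],[0,0,0.035],0.7],[[0,0,0],[0,0,0.025],0.7],[[0,0,0],[0,0,0.013],0.7],[[0,0,0],[0,0,0.006],0.7],[[0,0,0],[0,0,0],0.7],[[0,0,0],[0,0,0],0.7],[[0,0,0],[0,0,0],0.7],[[0,0,0],[0,0,0],0.7]]' && python3 -m jog '[[[0,0,0],[0,0,0],0.4],[[0,0,0],[0,0,0],0.3],[[0,0,0],[0,0,0],0.2],[[0,0,0],[0,0,0],0.1],[[0,0,0],[0,0,0],0.1],[[0,0,0],[0,0,0],0.1]]'
```

```text
clock: 39.3
eef_pos: [448.5, -7.9, 31.5]
tcp_rot: [-3.141, 0.001, -2.875]
contact_force: [-0.3, -0.8, -0.1]
opening: 0.855
grasp_force: 0.0
clock: 39.9
eef_pos: [448.3, -7.9, 31.5]
tcp_rot: [-3.141, 0.001, -2.875]
contact_force: [-1.4, -0.9, 7.1]
opening: 0.72
grasp_force: 31.1
```

```bash
python3 -m jog '[[[0,0,0],[0,0,-0.01],0.1],[[0,0,0],[0,0,-0.02],0.1],[[0,0,0],[0,0,-0.03],0.1],[[0,0,0],[0,0,-0.04],0.1],[[0,0,0],[0,0,-0.02],0.1],[[0,0,0],[0,0,0],0.1],[[0,0,0],[0,0,0],0.1]]'; python3 go.py p_ret 150
```

```text
clock: 40.6
eef_pos: [447.9, -7.8, 151.3]
tcp_rot: [-3.141, 0.001, -2.875]
contact_force: [0.1, 1.1, -0.8]
opening: 0.722
grasp_force: 34.2
turn [-0.     0.001  0.102] shift after turn (m) [-0.0717 -0.3213  0.0013]
t 40.6 pos [447.9  -7.8 151.3] target [ 571.1 -313.1  150. ] F [ 0.1  1.1 -0.8] open 0.722 grip 34.2
```

```bash
python3 - <<'E'
from h import *
f=r.grab_frame("scene")
cv2.imwrite("pics/a5.png",cv2.resize(f[60:360,30:430,::-1],(800,600),interpolation=cv2.INTER_CUBIC))
E
```

```text
(no output)
```

View pics/a5.png

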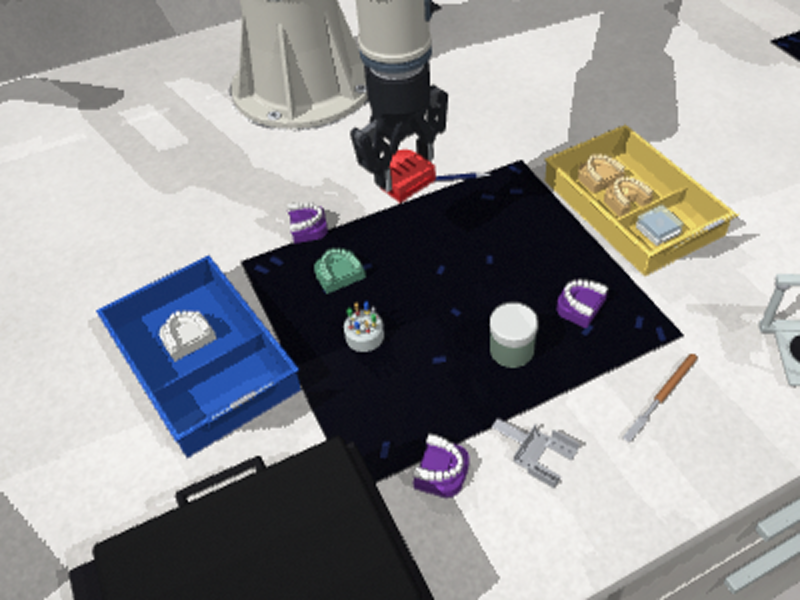

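The yellow pan is complete (crown box at 660,225) and the white cast stands flat in the blue pan (187,335). The retainer is in the gripper. Black case near the blue pan (280,460) stays clear of the path.

```bash
python3 -m jog '[[[0,0,0.102],[0,0,0],0.1],[[0,0,0],[-0.006,-0.025,0],0.1],[[0,0,0],[-0.008,-0.036,0],0.1],[[0,0,0],[-0.008,-0.036,0],0.1],[[0,0,0],[-0.008,-0.036,0],0.1],[[0,0,0],[-0.008,-0.036,0],0.1],[[0,0,0],[-0.008,-0.036,0],0.1],[[0,0,0],[-0.008,-0.036,0],0.1],[[0,0,0],[-0.008,-0.036,0],0.1],[[0,0,0],[-0.008,-0.036,0],0.1],[[0,0,0],[-0.002,-0.008,0],0.1],[[0,0,0],[0,0,0],0.1]]' && python3 -m jog '[[[0,0,0],[0,0,0],0.1],[[0,0,0],[0,0,0],0.1],[[0,0,0],[0,0,0],0.1]]'; python3 go.py p_ret 38
```

```text
clock: 41.85
eef_pos: [570.8, -313.3, 148.8]
tcp_rot: [3.14, -0.002, -2.979]
contact_force: [-0.4, 1.2, -1.4]
opening: 0.719
grasp_force: 34.2
clock: 42.15
eef_pos: [571.1, -311.5, 150.7]
tcp_rot: [3.141, -0.001, -2.976]
contact_force: [-0.5, 0.7, -0.6]
opening: 0.719
grasp_force: 34.1
turn [ 0.001 -0.001  0.001] shift after turn (m) [ 0.0002 -0.0015  0.1127]
t 42.15 pos [ 571.1 -311.5  150.7] target [ 571.1 -313.1   38. ] F [-0.5  0.7 -0.6] open 0.719 grip 34.1
```

```bash
python3 -m jog '[[[0,0,0],[0,-0.0005,0.03],0.1],[[0,0,0],[0,0,0.035],0.1],[[0,0,0],[0,0,0.027],0.1],[[0,0,0],[0,0,0.014],0.1],[[0,0,0],[0,0,0.006],0.1],[[0,0,0],[0,0,0],0.1],[[0,0,0],[0,0,0],0.1],[[0,0,0],[0,0,0],0.1],[[0,0,0],[0,0,0],0.1]]' | grep -E "eef|contact"; for i in 1 2 3; do python3 -m jog '[[[0,0,0],[0,0,0.001],0.1],[[0,0,0],[0,0,0],0.1],[[0,0,0],[0,0,0],0.1]]' | grep -E "eef|contact"; done
```

```text
eef_pos: [572.1, -313.6, 39.9]
contact_force: [0.5, -0.1, 0.4]
eef_pos: [571.5, -313.2, 37.9]
contact_force: [-0.2, -0.7, -0.1]
eef_pos: [571.4, -313.2, 36.7]
contact_force: [-0.2, 0.2, -1.3]
eef_pos: [571.5, -313.2, 35.7]
contact_force: [-0.9, -0.2, 0.3]
```

```bash
for i in 1 2; do python3 -m jog '[[[0,0,0],[0,0,0.001],0.1],[[0,0,0],[0,0,0],0.1],[[0,0,0],[0,0,0],0.1]]' | grep -E "eef|contact"; done
```

```text
eef_pos: [571.5, -313.3, 34.8]
contact_force: [-0.1, 0.0, -0.4]
eef_pos: [571.5, -313.3, 34.6]
contact_force: [-1.3, 2.2, 6.6]
```

Contact. Release, rise well clear, and check.

```bash
python3 -m jog '[[[0,0,0],[0,0,0],0.6],[[0,0,0],[0,0,0],0.6],[[0,0,0],[0,0,0],0.6],[[0,0,0],[0,0,0],0.6],[[0,0,0],[0,0,-0.02],0.6],[[0,0,0],[0,0,-0.04],0.6],[[0,0,0],[0,0,-0.04],0.6],[[0,0,0],[0.02,0.02,-0.04],0.6],[[0,0,0],[0.03,0.03,-0.03],0.6],[[0,0,0],[0.03,0.03,0],0.6],[[0,0,0],[0.03,0.03,0],0.6],[[0,0,0],[0.03,0.03,0],0.6]]'; python3 -m jog '[[[0,0,0],[0.03,0.03,0],0.6],[[0,0,0],[0.03,0.03,0],0.6],[[0,0,0],[0,0,0],0.6],[[0,0,0],[0,0,0],0.6]]'; python3 - <<'E'
from h import *
f=r.grab_frame("scene"); g=r.grab_frame("top")
a=cv2.resize(f[120:320,60:430,::-1],(740,400),interpolation=cv2.INTER_CUBIC); b=cv2.resize(g[140:275,80:450,::-1],(740,200*135//100*1),interpolation=cv2.INTER_CUBIC)
cv2.imwrite("pics/a6.png",cv2.resize(np.vstack([a,b]),(660,598)))
E
```

```text
clock: 45.75
eef_pos: [410.4, -198.1, 202.8]
tcp_rot: [-3.141, 0.001, -2.978]
contact_force: [0.9, 0.2, 0.7]
opening: 0.796
grasp_force: 0.0
clock: 46.15
eef_pos: [342.8, -149.4, 203.1]
tcp_rot: [-3.141, 0.001, -2.977]
contact_force: [0.6, 0.0, -0.1]
opening: 0.798
grasp_force: 0.0
```

View pics/a6.png

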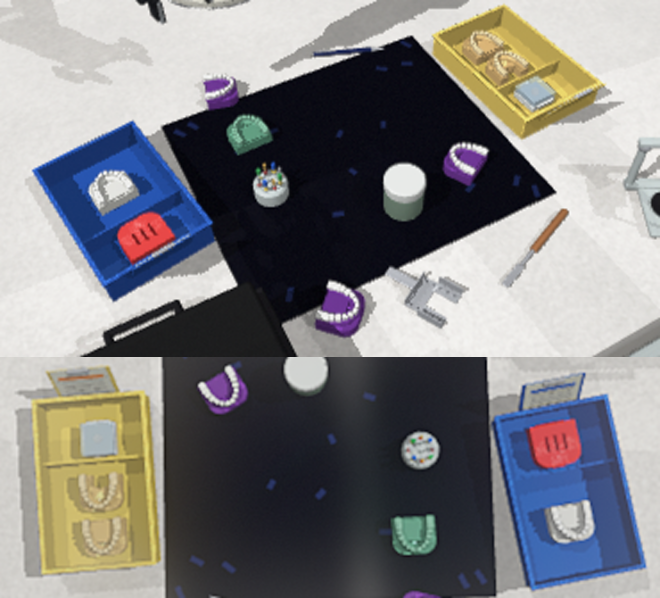

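```bash
python3 - <<'E'
from h import *
f=r.grab_frame("scene"); g=r.grab_frame("top"); o=[]
for n,im in(("scene",f),("top",g)):
    for p in([571,-313,15],[597,316,15]):
        u,v=C(n).proj(p)[0].astype(int); o.append(cv2.resize(im[v-28:v+28,u-38:u+38,::-1],(395,291),interpolation=cv2.INTER_CUBIC))
cv2.imwrite("pics/a7.png",np.vstack([np.hstack(o[:2]),np.hstack(o[2:])]))
E
```

```text
(no output)
```

View pics/a7.png

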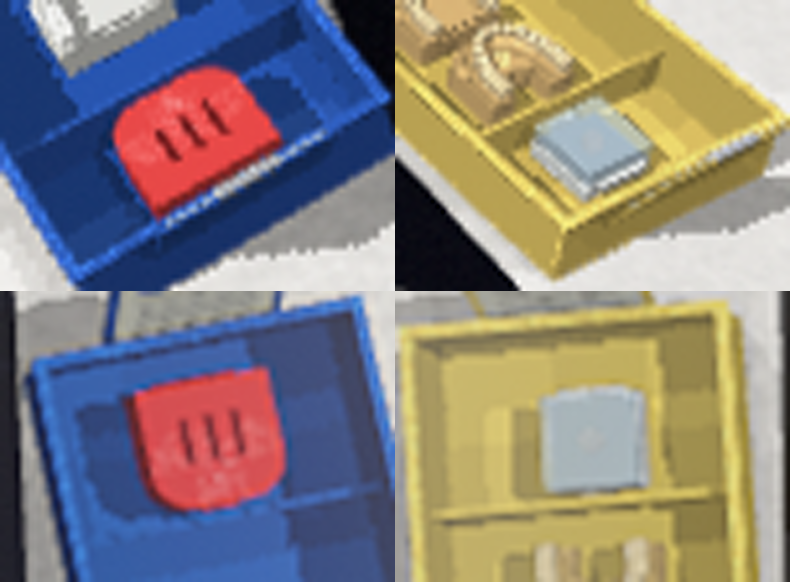

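The retainer's front sits close to the partition, so I'll measure the gap and check for tilt.

```bash
python3 - <<'E'
from h import *
g=r.grab_frame("top"); c=C("top")
big=cv2.resize(g,None,fx=4,fy=4,interpolation=cv2.INTER_CUBIC).astype(int)
m=(big[:,:,0]>big[:,:,2]+60)&(big[:,:,0]>120)
u,v=c.proj([571,-313,15])[0]*4; k=np.zeros_like(m); k[int(v)-100:int(v)+100,int(u)-110:int(u)+110]=1
ys,xs=np.nonzero(m&k); a=np.deg2rad(9.4); R=np.array([[np.cos(a),np.sin(a)],[-np.sin(a),np.cos(a)]])
P=(c.back(np.c_[xs+.5,ys+.5]/4-.5,29)-[505,-324])@R.T
print("red in pan frame at z29 min/max",P.min(0).round(1),P.max(0).round(1))
# partition: sample brightness along pan x at y=-50..-40 at z=30
for y in(-60,-50,55,62):
  L=[]
  for x in np.arange(20,42,1.): 
    w=R.T@[x,y]+[505,-324]; q=c.proj([*w,30])[0]; L.append(int(cv2.getRectSubPix(g,(1,1),(float(q[0]),float(q[1]))).sum()))
  print(y,L)
E
```

```text
red in pan frame at z29 min/max [ 34.9 -31.8] [96.1 33.4]
-60 [261, 261, 260, 260, 257, 256, 259, 262, 270, 280, 290, 292, 291, 289, 287, 283, 282, 283, 282, 283, 283, 284]
-50 [257, 254, 254, 252, 249, 252, 257, 266, 301, 339, 360, 351, 343, 315, 286, 272, 274, 276, 279, 281, 281, 280]
55 [313, 313, 315, 315, 313, 312, 310, 312, 313, 308, 305, 309, 315, 321, 331, 341, 345, 345, 346, 340, 337, 322]
62 [311, 310, 310, 310, 309, 312, 315, 319, 327, 335, 336, 336, 336, 335, 334, 333, 330, 329, 330, 330, 334, 336]
```

There is a gap of about 2.5 mm to the partition, and the extents match a case lying flat. Handing in.

```bash
python3 -c "
from rig import r
print(r.sign_off())"
```

```text
the job is handed in; nothing more can be done
None
```

I handed the job in at about 46 s: upper cast, lower cast and crown box are in the yellow pan, white cast and retainer case are in the blue pan, all flat in the last pictures, and the green cast, jar and bur block were left alone.

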